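Load the collet chuck into the tool-setting stand

TASK

Take the collet chuck (the taper holder with the tall round nut) out of the rack and seat it fully home in the spindle of the tool-setting stand, feeling for where its two drive slots drop over the spindle's two dogs; never push it against the stand harder than about 25 N. Then swing the stand's latch shut, all the way to its stop over the chuck's flange, let go, and leave the other arbor, the cash box and the spanner where they are.

Things in the scene. Friction and masses are not known exactly. Their poses are not given: they have to be found in the camera images.
- chuck: Steel collet chuck, 0.7 kg or so, standing shank-down in one of the rack's holes. Origin: centre of its flange's underside, z up its axis. Below: taper shank 56 mm long, diameter 38.1 mm at the flange, 21.8 at the end. Flange: 53 mm diameter, z 0 to 20 mm. Two opposite drive slots 16.5 mm wide cut the lower 10 mm of the flange's rim, centred on the chuck's own +x and -x (a half turn is the same).
- chuck_nut (a point): Grip point on the axis of the chuck's round nut, 46 mm above the chuck's origin; the nut is 34 mm in diameter and spans 26 to 66 mm above the origin. Grip it from above, at any yaw. Grip firmly (100 N suits it): most of the weight hangs below and a weak grip lets it swing out of upright.
- arbor: Bystander in the rack's other hole: a shell-mill arbor with the same shank, flange and origin, but above the flange a wide low disc, 50 mm diameter, to z 36 mm, with a 22 mm spigot to z 52 mm. Either hole may hold either one. Leave it there.
- rack: Fixed aluminium rack, 100 x 220 mm (x, y), a 10 mm plate with its top 80 mm above the table; origin at the table under its centre; two 43 mm holes at y = +55 and -55 mm in its own frame.
- stand: Fixed tool-setting stand: base plate 130 x 210 mm, 14 mm thick (spanning its own y from -135 to +75 mm), with a round upright housing, 79 mm diameter, holding a spindle that faces up. Origin at the table under the spindle axis; axis vertical.
- nose (a point): Centre of the spindle's flat face, 85 mm above the table, mouth of its taper bore (the shank's taper, 0.6 mm radial clearance at home). Home, the chuck's origin is at this point and its flange lies on the face. The spindle is braked hard and does not turn. This point's axes are the stand's, not the dogs'.
- dogs (a point): Point on the spindle axis level with the tops of its two dogs, 8 mm above the face. Dogs: 13 mm wide, 6 mm deep, on opposite sides at 20 to 26 mm radius. The line through them lies anywhere within 0.7 rad of the stand's x axis; that angle is NOT measured (this point's axes are the stand's): look, or rest the chuck lightly on the dogs (its origin is then at this point) and turn it until it drops.
- latch (a joint): Latch angle, rad: 0 shut (at the stop, its finger over the flange of the seated chuck with 2 mm clearance), up to 1.4 open; starts open, 0.9 to 1.3. Stays where it is left; needs about 2 N at the knob. It cannot shut unless the chuck is fully home.
- latch_knob (a point): Grip point on the latch's upright round black knob, 16 mm diameter, 137 mm above the table, with 20 mm of knob above it and 22 mm below it down to the arm (8 mm thick). It moves on a level circle of 75 mm radius about the pivot. Shut, it is straight out from the pivot along the stand's -y; opening turns it clockwise seen from above, towards the stand's -x. Can be gripped or pushed from above.
- latch_pivot (a point): The latch's vertical pivot axis, at the height of the arm's underside (107 mm above the table), 68 mm from the spindle axis on the stand's -y side.
- cashbox: Bystander: blue steel cash box 112 x 152 x 85 mm on the table, origin under its centre.
- spanner: Bystander: steel spanner, 180 mm long, lying flat along its own x, origin at its middle on the table.
There are look-alikes about, which are no part of the job. Leave any yellow look-alike of the chuck alone.

How it is judged:
On the way, in this order (a step that is already met when the one before it is completed fails the run):
1. the chuck is fully home in the spindle, slots over the dogs, the latch still open (z of chuck in the frame of nose below 0.002 m and horizontal distance between chuck and nose below 0.003 m and angle between chuck's own z axis and vertical below 0.035 rad and value of joint latch above 0.6 rad), for 0.2 s.
2. the latch is shut to its stop (value of joint latch below 0.06 rad), for 0.2 s.
At the end, for the whole second after the job is handed in: The chuck stands at rest in the spindle with its flange on the face (origin within 2 mm of the face's height, 3 mm sideways, upright within 2 degrees), the latch is shut within 0.06 rad of its stop and both are released; the bystanders have stayed within 30 mm of their places (z of chuck in the frame of nose below 0.002 m and horizontal distance between chuck and nose below 0.003 m and angle between chuck's own z axis and vertical below 0.035 rad and value of joint latch below 0.06 rad and linear speed of chuck below 0.02 m/s); the robot touches nothing.
It fails at once if the chuck pressed against the stand with more than 60 N (its weight and the wedging of the taper included) (contact force between chuck and stand above 60 N).
It fails at once if a bystander moved by more than 30 mm (distance of any of arbor, cashbox, spanner from where it was at the start of the episode above 0.03 m).
It also fails if it takes over 64 s, if anything falls off the work surface, if the arm or the gripper's body presses on something with over 40 N, if the wrist force passes 120 N, or if a joint passes its speed limit or range.

ROBOT

A 7-joint arm with a two-finger parallel gripper is mounted at the origin on the work surface. World frame = base frame: x ahead of the robot, y to its left, z up, the work surface at z = 0. Lengths are in m, angles in rad, forces in N, time in s.
With the tool pointing down it reaches from about 0.425 to 0.875 m from the base axis. Payload 4.7 kg.
Tool frame: the origin (TCP) lies on the centre line of the jaws, within the pads' length; the fingertips stand 14 mm ahead of it and the grasp point (between the pads) lies 5 mm behind it; z points along the fingers, y is the line along which they close (so a half turn about z gives the same grasp; the last joint's range is limited). The gripper opens to 87 mm and grips with 3 to 60 N. Pads are 19 mm wide; open, the fingers measure 117 mm over their backs; the gripper's body (75 mm by 190 mm) begins 51 mm behind the grasp point.
Start: joints at [-1.161, 0.321, -0.07, 1.45, 0.023, 1.371, -0.057], TCP at [0.251, 0.6, 0.237] pointing down, gripper open.
Joint ranges: [-2.86, 2.86], [-0.3, 2.09], [-1.38, 1.24], [0.06, 2.45], [-1.56, 4.7], [0.09, 2.05], [-2.69, 2.69]. Speed limits (rad/s): [2.57, 2.57, 3.14, 3.14, 3.14, 3.14, 3.14].

INTERFACE

Orientations are given as a rotation vector (axis times angle).
In Python, from bench import * gives the robot as it stands.
- The arm moves only by the shell command python3 -m jog 'ROWS' [FORCE]. ROWS is JSON, a list of rows, each an object of numbers: "claw": the finger opening in mm, from 0 to 87; "dx", "dy", "dz": the shift along the tool's x, y, z in mm; "spin": the turn about the tool's z in degrees. In form: [{"claw": .., "dx": .., "dy": .., "dz": .., "spin": ..}, ...]. A call has 1 to 20 rows; each row is the pose to reach, as a shift and turn from the pose commanded when the call began, along the tool's axes at that moment; what a row does not reach only later rows make up. A row lasts 1/12 s, in which the tool goes at most 41.7 mm and 7.16 degrees, less where a joint would pass 70% of its speed; a pose out of reach is approached as far as the arm can. A call with a gripper value outside its range is refused whole. The fingers move at their own pace and stop on an object; FORCE is the grip in N (left out, the last holds). Time passes only in rows, so rows that repeat a pose let the fingers close. It gives the time, the measured TCP pose, the force, the opening and the grip force at its end, in the units of the state.
- get_state(): the state, without advancing time (a new reading comes with each control period).
- get_image(name): name is "side" or "top"; returns a dict with "frame" (400x640x3 uint8, red, green, blue), "depth" (400x640 float32, m along the optical axis (not along the pixel's ray), 0 where there is no reading), "K" (3x3 intrinsics, pixels), "T" (4x4, takes a point from camera to world coordinates). Camera axes: x right, y down, z forward; pixel columns grow to the right and rows downward; lengths in m; the calibration is good to about 2 mm. A picture is of the moment at which its call begins.
- close_job(): hands the job in; it is judged then, once.
The state is a dict: "time": time; "joint_positions": joint angles; "qd": joint speeds; "joint_torque": joint torques, N m; "position": TCP position; "tool_rot": TCP orientation; "ft_force": force on the tool from outside, world axes, zero at the start; "torque": the same for the moment, N m; "grip_width": opening from 0.0 (shut) to 1.0 (fully open); "grip_force": force on a finger pad.
Only numpy, scipy, OpenCV 4.12 (cv2) and the standard library are available. Lean on these libraries where they do the work, as an engineer would, in place of code of your own. Each camera call takes 0.05 s, during which the arm holds its last target. There are 200 camera calls.

## Working session

There is one attempt and no reset: what is moved stays moved. The work goes in short steps, Python scripts to look and compute and a shell command to move; the robot and the scene stay as the last step left them, time stands still between calls to the robot, and variables do not carry over. Pictures are saved under pics/ and viewed, at most 10 in all, crops included, and the job is handed in when it is done.

```bash
mkdir -p pics; python3 - <<'E'
from bench import *
import cv2,numpy as np
s=get_state();print(s)
for n in("top","side"):
    d=get_image(n);np.savez(f"{n}0.npz",**d);cv2.imwrite(f"pics/{n}0.png",d["frame"][:,:,::-1]);print(n,d["K"].tolist(),np.round(d["T"],3).tolist())
E
```

```text
{'time': 0.0, 'joint_positions': array([-1.16088466,  0.32182322, -0.07006964,  1.45170616,  0.02263759,
        1.37079824, -0.05687044]), 'qd': array([ 2.49046359e-05, -4.37512788e-04, -4.45485306e-04,  9.54352389e-04,
        1.90201852e-03,  2.19771570e-04, -6.89053462e-04]), 'joint_torque': array([-1.54372037e-04, -4.91298366e+01, -4.03978424e-01, -3.12513828e+01,
       -6.37538591e-02,  4.41254396e-02,  1.89172297e-04]), 'position': array([0.25046937, 0.59921703, 0.23544561]), 'tool_rot': array([-6.17557619e-01, -3.08004711e+00,  3.03654554e-03]), 'ft_force': array([0.05697519, 0.07011372, 0.63928668]), 'torque': array([-0.00376698, -0.00615716,  0.03386128]), 'grip_force': 0.0, 'grip_width': 0.9985715029758477}
top [[386.06936651087443, 0.0, 315.1961339346846], [0.0, 386.06936651087443, 204.53351063950387], [0.0, 0.0, 1.0]] [[0.004, -0.999, 0.032, 0.52], [-1.0, -0.005, -0.014, 0.063], [0.014, -0.032, -0.999, 1.031], [0.0, 0.0, 0.0, 1.0]]
side [[362.2846409948343, 0.0, 317.8593559104638], [0.0, 362.2846409948343, 192.22819616126975], [0.0, 0.0, 1.0]] [[0.994, -0.051, 0.095, 0.485], [-0.108, -0.556, 0.824, -0.615], [0.011, -0.829, -0.559, 0.55], [0.0, 0.0, 0.0, 1.0]]
```

View pics/top0.png

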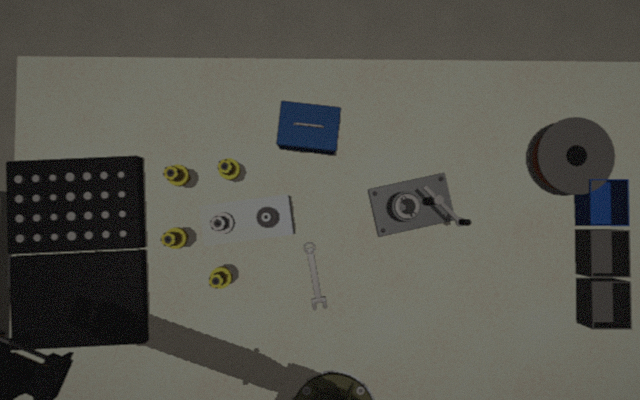

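View pics/side0.png

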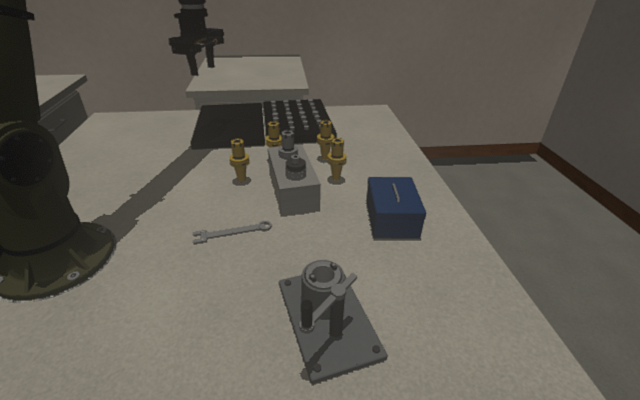

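The top view shows the grey chuck at about (222,223) in the rack's left hole and the low arbor at (266,217) in the other. Four yellow look-alikes are at (176,175), (228,168), (175,238) and (220,278). The stand is at (405,207), with its latch open towards (465,222). The side view shows the tall nut at (288,140) and the arbor at (296,165). The grey, tall-nutted one fits the description, and I'll confirm it in one crop and measure.

```bash
cat > h.py <<'E'
import numpy as np,cv2
def pts(d):
    z=d["depth"];v,u=np.mgrid[:z.shape[0],:z.shape[1]];K=d["K"]
    p=np.stack([(u-K[0,2])/K[0,0]*z,(v-K[1,2])/K[1,1]*z,z],-1)
    return p@d["T"][:3,:3].T+d["T"][:3,3]
def ray(d,u,v,h):
    r=d["T"][:3,:3]@np.linalg.inv(d["K"])@[u,v,1];o=d["T"][:3,3];return o+r*(h-o[2])/r[2]
def proj(d,P):
    c=np.linalg.inv(d["T"])@np.r_[P,1];q=d["K"]@c[:3];return q[:2]/q[2]
E
python3 - <<'E'
import numpy as np,cv2
from h import *
d=dict(np.load("top0.npz"));s=dict(np.load("side0.npz"))
f=d["frame"][:,:,::-1]
a=cv2.resize(f[180:260,190:310],None,fx=6.6,fy=6.6,interpolation=cv2.INTER_CUBIC)[:290]
a=cv2.resize(f[190:250,195:305],(400,218),interpolation=cv2.INTER_CUBIC)
c=cv2.resize(s["frame"][120:220,230:360,::-1],(400,308),interpolation=cv2.INTER_CUBIC)
b=cv2.resize(f[165:245,360:480],(400,267),interpolation=cv2.INTER_CUBIC)
e=cv2.resize(s["frame"][250:350,280:380,::-1],(400,300),interpolation=cv2.INTER_CUBIC)
def pad(x):return cv2.copyMakeBorder(x,0,300-min(300,x.shape[0]),0,0,cv2.BORDER_CONSTANT)[:300]
im=np.vstack([np.hstack([pad(a),pad(c[:300])]),np.hstack([pad(b),pad(e)])])
im=cv2.convertScaleAbs(im,alpha=1.7);cv2.imwrite("pics/crop1.png",im)
P=pts(d)
def blob(u0,u1,v0,v1,z0,z1):
    R=P[v0:v1,u0:u1].reshape(-1,3);m=(R[:,2]>z0)&(R[:,2]<z1);q=R[m]
    return len(q),q.mean(0).round(4),q.min(0).round(4),q.max(0).round(4)
print("chucktop",blob(205,240,205,240,.13,.2))
print("rack hi hist",np.histogram(P[190:250,200:300,2],bins=np.arange(0,.2,.01)))
print("arbor",blob(250,285,200,235,.105,.2))
print("stand hist",np.histogram(P[170:240,365:475,2],bins=np.arange(0,.2,.01))[0])
print("nose",blob(380,430,185,230,.075,.097))
print("knob",blob(440,480,205,235,.14,.17)); print("pivot",blob(415,445,185,215,.12,.17))
for z0,z1,n,(u0,u1,v0,v1) in((.07,.09,"rack",(195,300,185,250)),(.005,.025,"base",(360,465,165,245))):
    m=np.zeros(P.shape[:2],np.uint8);m[v0:v1,u0:u1]=((P[v0:v1,u0:u1,2]>z0)&(P[v0:v1,u0:u1,2]<z1))*255
    q=P[m>0][:,:2].astype(np.float32);print(n,cv2.minAreaRect(q))
E
```

```text
chucktop (189, array([0.5057, 0.2724, 0.1452]), array([0.4896, 0.2566, 0.1305]), array([0.5216, 0.2906, 0.15  ]))
rack hi hist (array([ 989,    8,    6,    9,    5,    8,    7, 1647, 1223,  140,   80,
        287,   29,   69,  176,    0,    0,    0,    0]), array([0.  , 0.01, 0.02, 0.03, 0.04, 0.05, 0.06, 0.07, 0.08, 0.09, 0.1 ,
       0.11, 0.12, 0.13, 0.14, 0.15, 0.16, 0.17, 0.18, 0.19]))
arbor (348, array([0.5205, 0.1642, 0.1188]), array([0.496 , 0.1405, 0.1074]), array([0.5434, 0.188 , 0.1353]))
stand hist [1582 2599   43   57   59   62   78  138  421   41   21  288   19   13
    8   44    0    0    0]
nose (539, array([ 0.5485, -0.1774,  0.0829]), array([ 0.5113, -0.2333,  0.075 ]), array([ 0.5855, -0.1397,  0.0949]))
knob (52, array([ 0.5106, -0.2948,  0.1545]), array([ 0.5032, -0.3041,  0.1429]), array([ 0.5171, -0.2889,  0.1597]))
pivot (11, array([ 0.561 , -0.2434,  0.1212]), array([ 0.5522, -0.2528,  0.1201]), array([ 0.5736, -0.2358,  0.123 ]))
rack ((0.5131457448005676, 0.21936626732349396), (0.10011692345142365, 0.21992038190364838), 7.913837432861328)
base ((0.5479414463043213, -0.20605453848838806), (0.1606036126613617, 0.2175748497247696), 7.1514892578125)
```

View pics/crop1.png

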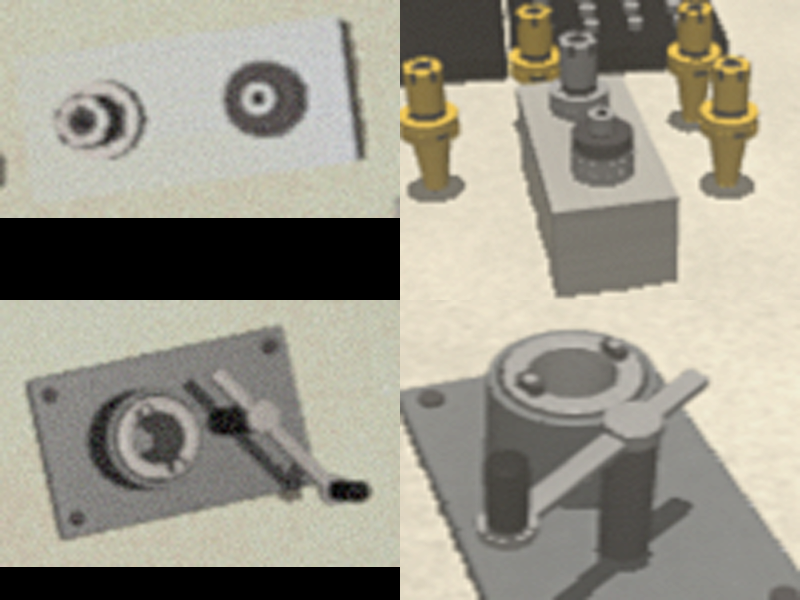

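The crop confirms it: top row, the grey chuck with the tall slotted nut at the far hole and the low dark-disc arbor at the near one. Below it, the spindle ring has two dogs at crop (147,408)/(175,467) from the top and (612,348)/(530,382) from the side. The latch is open with its black knob at (348,490).

```bash
python3 - <<'E'
import numpy as np,cv2
from h import *
d=dict(np.load("top0.npz"));s=dict(np.load("side0.npz"))
T=[ray(d,404.1,197.4,.093),ray(d,412.5,215.1,.093)];S=[ray(s,333,262,.093),ray(s,312.5,270.5,.093)]
for q in(T,S):
    v=q[0]-q[1];print("dogs",np.round(q,4)[:,:2].tolist(),"mid",((q[0]+q[1])/2).round(4)[:2],"dist",np.linalg.norm(v).round(4),"ang",np.degrees(np.arctan2(v[1],v[0])).round(1))
# base bolts z~.014
B=[ray(d,360+x/3.333,165+(y-300)/3.333,.014) for x,y in((50,396),(269,346),(77,518))]
print("bolts",np.round(B,4)[:,:2].tolist())
P=pts(d)
m=((P[...,2]>.08)&(P[...,2]<.09)).astype(np.uint8);m[:,:380]=0;m[:,425:]=0;m[:180]=0;m[230:]=0
m=cv2.morphologyEx(m,cv2.MORPH_OPEN,np.ones((2,2)))
c=max(cv2.findContours(m,cv2.RETR_EXTERNAL,cv2.CHAIN_APPROX_NONE)[0],key=cv2.contourArea)
(u,v),r=cv2.minEnclosingCircle(c);el=cv2.fitEllipse(c);print(u,v,r,el,ray(d,u,v,.085).round(4),ray(d,*el[0],.085).round(4))
# base corners from gray mask at depth ~.014
g=P[165:245,360:465];q=g[(g[...,2]>.008)&(g[...,2]<.02)]
q=q[(q[:,1]>-.31)&(q[:,1]<-.1)];h=cv2.convexHull(q[:,:2].astype(np.float32));print(cv2.minAreaRect(h))
gray=cv2.cvtColor(d["frame"],cv2.COLOR_RGB2GRAY);print(gray[185,360:385],gray[225,390:400])
mm=np.zeros(gray.shape,np.uint8);mm[165:245,360:465]=(gray[165:245,360:465]<115)*255
c=max(cv2.findContours(mm,cv2.RETR_EXTERNAL,cv2.CHAIN_APPROX_NONE)[0],key=cv2.contourArea)
pp=np.array([ray(d,*x[0],.014)[:2] for x in c],np.float32);print(cv2.minAreaRect(pp))
# knob, pivot
print("knob top",ray(d,464,222,.157).round(4))
for n,a in(("arm",(.103,.125)),):
    g=P[180:235,415:480];q=g[(g[...,2]>a[0])&(g[...,2]<a[1])];vx=cv2.fitLine(q[:,:2].astype(np.float32),cv2.DIST_HUBER,0,.01,.01).ravel();print(n,vx,q.min(0),q.max(0))
# chuck
g=P[205:240,205:240];q=g[(g[...,2]>.14)];print("nut",cv2.minEnclosingCircle(q[:,:2].astype(np.float32)))
E
```

```text
dogs [[0.5689, -0.1669], [0.5258, -0.1873]] mid [ 0.5474 -0.1771] dist 0.0477 ang 25.3
dogs [[0.5659, -0.1617], [0.5281, -0.1783]] mid [ 0.547 -0.17 ] dist 0.0413 ang 23.8
bolts [[0.5821, -0.1091], [0.6228, -0.2838], [0.4856, -0.1304]]
406.5 207.0 14.430970191955566 ((406.3251953125, 207.18824768066406), (20.731229782104492, 25.270538330078125), 163.64852905273438) [ 0.5457 -0.1747  0.085 ] [ 0.5452 -0.1743  0.085 ]
((0.5552700161933899, -0.20665252208709717), (0.13008713722229004, 0.21086786687374115), 12.546408653259277)
[119 116 116 116 116 119 119 115 117 116 117 114 117 117 114 115 117 119
 117 112 110 108 105  93  85] [81 73 79 73 72 72 74 77 78 77]
((0.5548316240310669, -0.2077775001525879), (0.20938202738761902, 0.2773059010505676), 0.18263819813728333)
knob top [ 0.5103 -0.2877  0.157 ]
arm [ 0.7098467   0.70435625  0.55146474 -0.2537654 ] [ 0.50018949 -0.30285925  0.10496689] [ 0.59800954 -0.20776349  0.12374679]
nut ((0.51295006275177, 0.1765969693660736), 0.1142956092953682)
```

```bash
python3 - <<'E'
import numpy as np,cv2
from h import *
d=dict(np.load("top0.npz"));s=dict(np.load("side0.npz"))
print(ray(d,217.6,223,.146),ray(s,230+577/400*130/3.25*0+577*0+ (577-400)*.325,120+40*.325,.146))
P=pts(d);g=P[205:240,205:235];q=g[(g[...,2]>.142)&(g[...,2]<.16)];print(len(q),q.min(0),q.max(0))
E
python3 -m jog '[{"dx":-361,"dy":-203},{"dx":-361,"dy":-203},{"dx":-361,"dy":-203},{"dx":-361,"dy":-203},{"dx":-361,"dy":-203},{"dx":-361,"dy":-203},{"dx":-361,"dy":-203},{"dx":-361,"dy":-203},{"dx":-361,"dy":-203},{"dx":-361,"dy":-203},{"dx":-361,"dy":-203},{"dx":-361,"dy":-203},{"dx":-361,"dy":-203},{"dx":-361,"dy":-203},{"dx":-361,"dy":-203},{"dx":-361,"dy":-203}]'
```

```text
[0.50561605 0.27314635 0.146     ] [0.50454906 0.26527908 0.146     ]
173 [0.48956852 0.25663989 0.14213931] [0.52158934 0.2905519  0.14998405]$[0]: bad value
```

```bash
python3 -m jog '[{"claw":87,"dx":-361,"dy":-203,"dz":0,"spin":0},{"claw":87,"dx":-361,"dy":-203,"dz":0,"spin":0},{"claw":87,"dx":-361,"dy":-203,"dz":0,"spin":0},{"claw":87,"dx":-361,"dy":-203,"dz":0,"spin":0},{"claw":87,"dx":-361,"dy":-203,"dz":0,"spin":0},{"claw":87,"dx":-361,"dy":-203,"dz":0,"spin":0},{"claw":87,"dx":-361,"dy":-203,"dz":0,"spin":0},{"claw":87,"dx":-361,"dy":-203,"dz":0,"spin":0},{"claw":87,"dx":-361,"dy":-203,"dz":0,"spin":0},{"claw":87,"dx":-361,"dy":-203,"dz":0,"spin":0},{"claw":87,"dx":-361,"dy":-203,"dz":0,"spin":0},{"claw":87,"dx":-361,"dy":-203,"dz":0,"spin":0},{"claw":87,"dx":-361,"dy":-203,"dz":0,"spin":0},{"claw":87,"dx":-361,"dy":-203,"dz":0,"spin":0}]'
```

```text
time: 1.27
position: [0.5043, 0.2748, 0.2362]
tool_rot: [-0.613, -3.08, -0.0]
ft_force: [1.0, 0.9, 0.9]
grip_width: 1.001
grip_force: 0.0
```

```bash
python3 -m jog '[{"claw":87,"dx":-1,"dy":-1,"dz":30,"spin":0},{"claw":87,"dx":-1,"dy":-1,"dz":60,"spin":0},{"claw":87,"dx":-1,"dy":-1,"dz":85,"spin":0},{"claw":87,"dx":-1,"dy":-1,"dz":105,"spin":0},{"claw":87,"dx":-1,"dy":-1,"dz":115,"spin":0},{"claw":87,"dx":-1,"dy":-1,"dz":115,"spin":0},{"claw":87,"dx":-1,"dy":-1,"dz":115,"spin":0},{"claw":87,"dx":-1,"dy":-1,"dz":115,"spin":0}]'
```

```text
time: 1.93
position: [0.5067, 0.2731, 0.1232]
tool_rot: [0.616, 3.079, 0.003]
ft_force: [0.1, 0.0, -0.3]
grip_width: 0.998
grip_force: 0.0
```

```bash
python3 -m jog '[{"claw":87,"dx":1,"dy":0,"dz":2,"spin":0},{"claw":60,"dx":1,"dy":0,"dz":2,"spin":0},{"claw":30,"dx":1,"dy":0,"dz":2,"spin":0},{"claw":20,"dx":1,"dy":0,"dz":2,"spin":0},{"claw":20,"dx":1,"dy":0,"dz":2,"spin":0},{"claw":20,"dx":1,"dy":0,"dz":2,"spin":0},{"claw":20,"dx":1,"dy":0,"dz":2,"spin":0},{"claw":20,"dx":1,"dy":0,"dz":2,"spin":0},{"claw":20,"dx":1,"dy":0,"dz":2,"spin":0},{"claw":20,"dx":1,"dy":0,"dz":2,"spin":0}]' 60
```

```text
time: 2.77
position: [0.5052, 0.2728, 0.1197]
tool_rot: [0.618, 3.08, 0.001]
ft_force: [1.8, 2.4, -0.8]
grip_width: 0.394
grip_force: 1.0
```

```bash
python3 -m jog '[{"claw":10,"dx":0,"dy":0,"dz":0,"spin":0},{"claw":10,"dx":0,"dy":0,"dz":0,"spin":0},{"claw":10,"dx":0,"dy":0,"dz":0,"spin":0},{"claw":10,"dx":0,"dy":0,"dz":0,"spin":0},{"claw":10,"dx":0,"dy":0,"dz":-5,"spin":0},{"claw":10,"dx":0,"dy":0,"dz":-15,"spin":0},{"claw":10,"dx":0,"dy":0,"dz":-30,"spin":0},{"claw":10,"dx":0,"dy":0,"dz":-50,"spin":0},{"claw":10,"dx":0,"dy":0,"dz":-70,"spin":0},{"claw":10,"dx":0,"dy":0,"dz":-95,"spin":0},{"claw":10,"dx":0,"dy":0,"dz":-120,"spin":0},{"claw":10,"dx":0,"dy":0,"dz":-135,"spin":0},{"claw":10,"dx":0,"dy":0,"dz":-145,"spin":0},{"claw":10,"dx":0,"dy":0,"dz":-150,"spin":0},{"claw":10,"dx":0,"dy":0,"dz":-150,"spin":0},{"claw":10,"dx":0,"dy":0,"dz":-150,"spin":0}]' 60
```

```text
time: 4.1
position: [0.5045, 0.2718, 0.2684]
tool_rot: [-0.618, -3.079, 0.002]
ft_force: [-0.2, 0.7, -5.6]
grip_width: 0.378
grip_force: 60.0
```

```bash
python3 -m jog '[{"claw":10,"dx":-4,"dy":-8,"dz":0,"spin":0},{"claw":10,"dx":-13,"dy":-24,"dz":0,"spin":0},{"claw":10,"dx":-26,"dy":-48,"dz":0,"spin":0},{"claw":10,"dx":-40,"dy":-76,"dz":0,"spin":0},{"claw":10,"dx":-55,"dy":-103,"dz":0,"spin":0},{"claw":10,"dx":-70,"dy":-131,"dz":0,"spin":0},{"claw":10,"dx":-85,"dy":-159,"dz":0,"spin":0},{"claw":10,"dx":-100,"dy":-187,"dz":0,"spin":0},{"claw":10,"dx":-115,"dy":-215,"dz":0,"spin":0},{"claw":10,"dx":-130,"dy":-243,"dz":0,"spin":0},{"claw":10,"dx":-145,"dy":-270,"dz":0,"spin":0},{"claw":10,"dx":-160,"dy":-298,"dz":0,"spin":0},{"claw":10,"dx":-172,"dy":-322,"dz":0,"spin":0},{"claw":10,"dx":-185,"dy":-346,"dz":0,"spin":0},{"claw":10,"dx":-196,"dy":-366,"dz":0,"spin":0},{"claw":10,"dx":-204,"dy":-382,"dz":0,"spin":0},{"claw":10,"dx":-209,"dy":-391,"dz":0,"spin":0},{"claw":10,"dx":-213,"dy":-398,"dz":0,"spin":0},{"claw":10,"dx":-213,"dy":-398,"dz":0,"spin":0},{"claw":10,"dx":-213,"dy":-398,"dz":0,"spin":0}]'
python3 -m jog '[{"claw":10,"dx":0,"dy":0,"dz":0,"spin":0},{"claw":10,"dx":0,"dy":0,"dz":0,"spin":0}]'
python3 - <<'E'
from bench import *
import cv2,numpy as np
from h import *
print(get_state()["joint_positions"].round(2))
d=get_image("side");np.savez("side1.npz",**d);t=get_image("top");np.savez("top1.npz",**t)
p=get_state()["position"];u,v=proj(d,p+[0,0,-.05]).astype(int);print(u,v,p)
x0,y0=max(u-50,0),max(v-50,0)
a=cv2.resize(d["frame"][y0:y0+100,x0:x0+100,::-1],(600,600),interpolation=cv2.INTER_CUBIC);cv2.imwrite("pics/side1.png",cv2.convertScaleAbs(a,alpha=1.7));print(x0,y0)
E
```

```text
time: 5.77
position: [0.548, -0.1761, 0.2691]
tool_rot: [-0.617, -3.079, -0.001]
ft_force: [-0.2, 1.0, -5.8]
grip_width: 0.378
grip_force: 60.0
time: 5.93
position: [0.5484, -0.1752, 0.2694]
tool_rot: [-0.614, -3.081, -0.001]
ft_force: [1.0, 1.0, -5.8]
grip_width: 0.38
grip_force: 60.0
[-0.23  0.16  0.56  1.61 -0.09  1.4   1.51]
325 209 [ 0.54834286 -0.17578771  0.26956121]
275 159
```

View pics/side1.png

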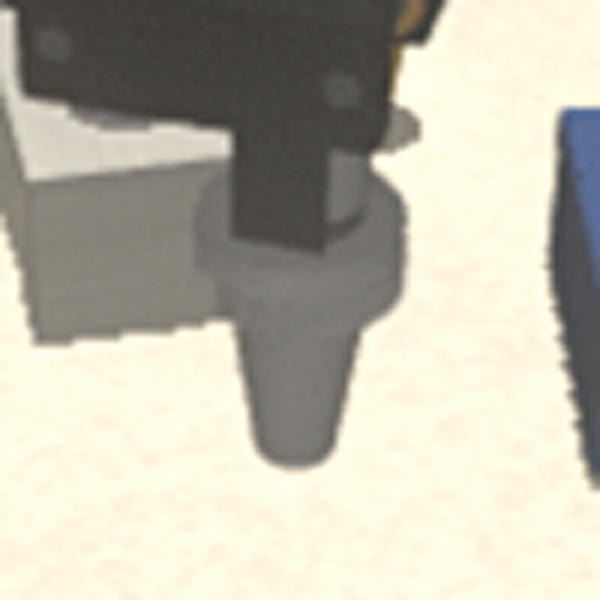

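The chuck hangs upright in the jaws. The flange's lower left edge, about (215,290) in the crop, looks cut away, which may be a slot. I'll stretch the contrast to check.

```bash
python3 - <<'E'
import cv2,numpy as np
d=np.load("side1.npz")
a=cv2.cvtColor(d["frame"][180:220,300:350],cv2.COLOR_RGB2GRAY).astype(float)
a=np.clip((a-30)*255/55,0,255).astype(np.uint8)
cv2.imwrite("pics/side1b.png",cv2.resize(a,(750,600),interpolation=cv2.INTER_CUBIC))
E
```

```text
(no output)
```

View pics/side1b.png

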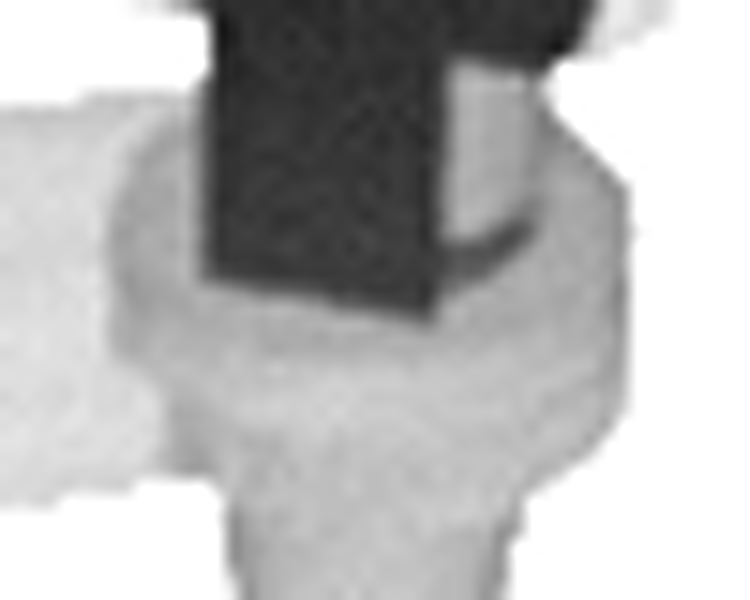

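The stretched crop shows the slot on the left: the lower flange rim is missing left of about (170,470), where the slot's near wall meets the rim. The right edge at (625,400) is intact.

```bash
python3 - <<'E'
import numpy as np
from h import *
d=dict(np.load("side1.npz"))
h=.2298
# flange silhouette centre at upper flange: left 110, right 627 -> u
for u,v in((311.3,211.3),(311.0,210.5),(313,211.5)):
    print(ray(d,u,v,h))
# axis: project candidate axis, compare
c=np.array([.5484,-.1755,h])
print(proj(d,c),"flange mid u",300+368/15, "shank end pred",proj(d,c-[0,0,.056]),"seen",275+295/6)
for yaw in range(0,50,5):
  a=np.radians(yaw+180)
  o=[]
  for s in(1,-1):
    q=c+[np.cos(a)*.0252-s*np.sin(a)*.00825,np.sin(a)*.0252+s*np.cos(a)*.00825,0]
    o.append(((proj(d,q)-[300,180])*15).round())
  print(yaw,o)
E
```

```text
[ 0.52467011 -0.19180204  0.2298    ]
[ 0.52441217 -0.18981548  0.2298    ]
[ 0.52710503 -0.1925194   0.2298    ]
[325.94919842 203.94038718] flange mid u 324.53333333333336 shank end pred [325.13228343 232.40530971] seen 324.1666666666667
0 [array([147., 422.]), array([133., 325.])]
5 [array([157., 434.]), array([128., 338.])]
10 [array([169., 446.]), array([126., 352.])]
15 [array([183., 458.]), array([126., 365.])]
20 [array([199., 468.]), array([128., 379.])]
25 [array([216., 478.]), array([131., 392.])]
30 [array([234., 487.]), array([137., 405.])]
35 [array([254., 495.]), array([145., 418.])]
40 [array([275., 502.]), array([155., 431.])]
45 [array([297., 508.]), array([166., 443.])]
```

```bash
python3 -m jog '[{"claw":10,"dx":-1.5,"dy":-1,"dz":10,"spin":-2},{"claw":10,"dx":-1.5,"dy":-1,"dz":25,"spin":-4},{"claw":10,"dx":-1.5,"dy":-1,"dz":45,"spin":-6},{"claw":10,"dx":-1.5,"dy":-1,"dz":65,"spin":-6},{"claw":10,"dx":-1.5,"dy":-1,"dz":80,"spin":-6},{"claw":10,"dx":-1.5,"dy":-1,"dz":90,"spin":-6},{"claw":10,"dx":-1.5,"dy":-1,"dz":97,"spin":-6},{"claw":10,"dx":-1.5,"dy":-1,"dz":102,"spin":-6},{"claw":10,"dx":-1.5,"dy":-1,"dz":106,"spin":-6},{"claw":10,"dx":-1.5,"dy":-1,"dz":110,"spin":-6},{"claw":10,"dx":-1.5,"dy":-1,"dz":110,"spin":-6},{"claw":10,"dx":-1.5,"dy":-1,"dz":110,"spin":-6}]'
python3 - <<'E'
from bench import *
import cv2,numpy as np
from h import *
d=get_image("side");np.savez("side2.npz",**d);t=get_image("top");np.savez("top2.npz",**t)
p=get_state()["position"];print(p,proj(d,p+[0,0,-.04]))
def cr(f,x,y,w,k):return cv2.convertScaleAbs(cv2.resize(f[y:y+w,x:x+w,::-1],(k,k),interpolation=cv2.INTER_CUBIC),alpha=2.3)
cv2.imwrite("pics/side2.png",cr(d["frame"],285,210,80,600))
E
```

```text
time: 7.03
position: [0.5494, -0.1786, 0.1599]
tool_rot: [0.456, 3.108, 0.0]
ft_force: [-0.4, -0.3, -5.9]
grip_width: 0.376
grip_force: 60.0
[ 0.54956811 -0.17863442  0.16016501] [325.35193437 258.19420274]
```

View pics/side2.png

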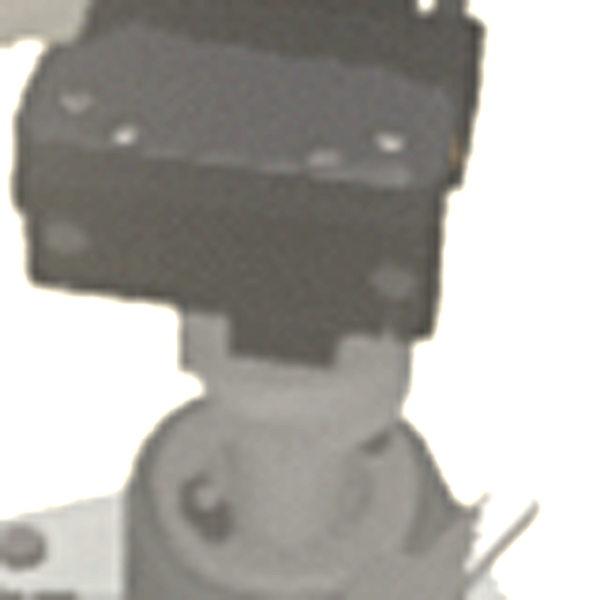

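The chuck hangs above the spindle with its flange silhouette spanning 182–410 in the crop. The dogs are visible at (200,500) and (375,440). I'll compare the axes numerically in the same camera.

```bash
python3 - <<'E'
import numpy as np,cv2
from h import *
s0=dict(np.load("side0.npz"));s2=dict(np.load("side2.npz"));t2=dict(np.load("top2.npz"));t0=dict(np.load("top0.npz"))
for z in(.05,.08,.093,.13):print(z,proj(s0,np.array([.548,-.177,z])).round(2))
P=pts(s2)
# flange points: z .122-.140 ; circle fit with r=.0265
def fit(q,r):
    from scipy.optimize import least_squares
    f=least_squares(lambda c:np.hypot(q[:,0]-c[0],q[:,1]-c[1])-r,q[:,:2].mean(0)+[0,.015],loss="soft_l1",f_scale=.002);return f.x.round(4),len(q),np.abs(f.fun).mean().round(4)
R=P[240:280,300:350].reshape(-1,3)
for a,b in((.122,.139),(.125,.136)):
    q=R[(R[:,2]>a)&(R[:,2]<b)&(R[:,1]<-.17)&(R[:,1]>-.22)];print("flange",fit(q,.0265))
P0=pts(s0);R=P0[255:330,290:350].reshape(-1,3)
for a,b in((.03,.05),(.045,.065),(.05,.075)):
    q=R[(R[:,2]>a)&(R[:,2]<b)&(np.hypot(R[:,0]-.548,R[:,1]+.177)<.05)];print("housing",fit(q,.0395))
g=cv2.cvtColor(s0["frame"],cv2.COLOR_RGB2GRAY)
for v in(280,285,290):print(v,g[v,294:352])
g=cv2.cvtColor(s2["frame"],cv2.COLOR_RGB2GRAY)
for v in(255,258):print(v,g[v,304:346])
E
```

```text
0.05 [323.49 286.24]
0.08 [323.82 274.42]
0.093 [323.97 269.1 ]
0.13 [324.42 253.25]
flange (array([ 0.5468, -0.1777]), 293, np.float64(0.0015))
flange (array([ 0.5466, -0.178 ]), 155, np.float64(0.0008))
housing (array([ 0.5471, -0.1783]), 103, np.float64(0.0045))
housing (array([ 0.5138, -0.1729]), 292, np.float64(0.0089))
housing (array([ 0.5157, -0.1747]), 459, np.float64(0.0092))
280 [ 84  84  84  83  83  84  83  67  61  79  86  68  55  72  99 105  92  68
  48  45  45  49  66  71  68  69  70  69  71  70  69  70  69  66  66  69
  75  89 100 105 107 106 107 106  95  68  59  77  84  70  78  98 103 103
 103 103 104 105]
285 [ 82  83  83  82  84  83  85  66  51  51  52  56  75  86  87  76  66  61
  69  85  93  96 102 107 105 104 105 105 105 105 105 104 104 105 107 106
 102 103 104 102 102 102 102 104 104 104 104 105 104 103 102 103 103  97
  77  63  80 120]
290 [ 83  83  83  83  82  84  84  67  52  52  53  54  55  55  54  55  55  56
  57  63  71  67  79  86  86  89  87  88  86  87  87  86  87  87  86  86
  82  96 104 104 102 103 104 104 104 103 104 104 102 103 103  90  84  85
  86  85  84  82]
255 [148 146 149 153 111  63  63  66  66  67  67  54  42  41  40  41  41  41
  41  40  41  41  40  40  41  44  55  65  67  67  62  60  65  59  52  51
  75  92 109 140 150 152]
258 [149 150 154 155 110  65  62  66  66  66  67  67  67  67  67  63  63  57
  55  52  52  50  47  46  45  53  63  65  66  67  66  69  67  67  64  68
 129 150 149 151 152 153]
```

Chuck and spindle axes agree within about 1 mm. Descending to just above the dogs.

```bash
python3 -m jog '[{"claw":10,"dx":0,"dy":0,"dz":5,"spin":0},{"claw":10,"dx":0,"dy":0,"dz":12,"spin":0},{"claw":10,"dx":0,"dy":0,"dz":17,"spin":0},{"claw":10,"dx":0,"dy":0,"dz":21,"spin":0},{"claw":10,"dx":0,"dy":0,"dz":24,"spin":0},{"claw":10,"dx":0,"dy":0,"dz":25,"spin":0},{"claw":10,"dx":0,"dy":0,"dz":25,"spin":0}]'
```

```text
time: 7.72
position: [0.549, -0.1784, 0.1341]
tool_rot: [-0.456, -3.108, -0.0]
ft_force: [-0.1, -0.3, -4.8]
grip_width: 0.382
grip_force: 60.0
```

```bash
python3 -m jog '[{"claw":10,"dx":0,"dy":0,"dz":0.5,"spin":0},{"claw":10,"dx":0,"dy":0,"dz":1,"spin":0},{"claw":10,"dx":0,"dy":0,"dz":1.5,"spin":0},{"claw":10,"dx":0,"dy":0,"dz":1.5,"spin":0}]'
```

```text
time: 8.05
position: [0.5492, -0.1785, 0.1332]
tool_rot: [0.456, 3.108, 0.0]
ft_force: [0.1, 0.6, -6.3]
grip_width: 0.378
grip_force: 60.0
```

```bash
python3 -m jog '[{"claw":10,"dx":0,"dy":0,"dz":0.5,"spin":0},{"claw":10,"dx":0,"dy":0,"dz":1,"spin":0},{"claw":10,"dx":0,"dy":0,"dz":1,"spin":0}]'
```

```text
time: 8.3
position: [0.5494, -0.1785, 0.1326]
tool_rot: [0.456, 3.108, 0.0]
ft_force: [-1.1, -0.6, -3.0]
grip_width: 0.38
grip_force: 60.0
```

```bash
python3 -m jog '[{"claw":10,"dx":0,"dy":0,"dz":0.5,"spin":0},{"claw":10,"dx":0,"dy":0,"dz":1,"spin":0},{"claw":10,"dx":0,"dy":0,"dz":1,"spin":0}]'
```

```text
time: 8.55
position: [0.5495, -0.1786, 0.1324]
tool_rot: [0.456, 3.107, 0.001]
ft_force: [-3.0, 1.3, 4.4]
grip_width: 0.381
grip_force: 60.0
```

```bash
python3 -m jog '[{"claw":10,"dx":0,"dy":0,"dz":0,"spin":-1.5},{"claw":10,"dx":0,"dy":0,"dz":0,"spin":-3},{"claw":10,"dx":0,"dy":0,"dz":0,"spin":-4.5},{"claw":10,"dx":0,"dy":0,"dz":0,"spin":-6},{"claw":10,"dx":0,"dy":0,"dz":0,"spin":-6}]'
```

```text
time: 8.97
position: [0.5497, -0.1791, 0.1322]
tool_rot: [0.292, 3.126, -0.0]
ft_force: [-2.6, 0.0, 3.8]
grip_width: 0.379
grip_force: 60.0
```

```bash
python3 -m jog '[{"claw":10,"dx":0,"dy":0,"dz":0,"spin":-2},{"claw":10,"dx":0,"dy":0,"dz":0,"spin":-4},{"claw":10,"dx":0,"dy":0,"dz":0,"spin":-6},{"claw":10,"dx":0,"dy":0,"dz":0,"spin":-6}]'
```

```text
time: 9.3
position: [0.5491, -0.1785, 0.1306]
tool_rot: [0.128, 3.139, 0.0]
ft_force: [-0.0, 0.6, -5.5]
grip_width: 0.377
grip_force: 60.0
```

It dropped: z fell and the force returned to the weight alone. Continuing down.

```bash
python3 -m jog '[{"claw":10,"dx":0,"dy":0,"dz":0.7,"spin":-0.5},{"claw":10,"dx":0,"dy":0,"dz":1.4,"spin":-1},{"claw":10,"dx":0,"dy":0,"dz":2,"spin":-1},{"claw":10,"dx":0,"dy":0,"dz":2,"spin":-1}]'
```

```text
time: 9.63
position: [0.5489, -0.1783, 0.1284]
tool_rot: [-0.101, -3.139, -0.0]
ft_force: [-0.7, -0.3, -5.4]
grip_width: 0.381
grip_force: 60.0
```

```bash
python3 -m jog '[{"claw":10,"dx":0,"dy":0,"dz":0.7,"spin":0},{"claw":10,"dx":0,"dy":0,"dz":1.4,"spin":0},{"claw":10,"dx":0,"dy":0,"dz":1.5,"spin":0}]'
```

```text
time: 9.88
position: [0.5491, -0.1784, 0.1273]
tool_rot: [-0.101, -3.14, -0.0]
ft_force: [-0.8, -0.0, -5.5]
grip_width: 0.376
grip_force: 60.0
```

```bash
python3 -m jog '[{"claw":10,"dx":0,"dy":0,"dz":0.5,"spin":0},{"claw":10,"dx":0,"dy":0,"dz":1,"spin":0},{"claw":10,"dx":0,"dy":0,"dz":1,"spin":0}]'
```

```text
time: 10.13
position: [0.5491, -0.1784, 0.1265]
tool_rot: [-0.101, -3.14, -0.0]
ft_force: [0.2, -0.5, -6.0]
grip_width: 0.383
grip_force: 60.0
```

```bash
python3 -m jog '[{"claw":10,"dx":0,"dy":0,"dz":0.5,"spin":0},{"claw":10,"dx":0,"dy":0,"dz":1,"spin":0},{"claw":10,"dx":0,"dy":0,"dz":1,"spin":0}]'
```

```text
time: 10.38
position: [0.5491, -0.1782, 0.1255]
tool_rot: [-0.101, -3.14, -0.001]
ft_force: [-0.8, 0.7, -5.0]
grip_width: 0.373
grip_force: 60.0
```

```bash
python3 -m jog '[{"claw":10,"dx":0,"dy":0,"dz":0.5,"spin":0},{"claw":10,"dx":0,"dy":0,"dz":1,"spin":0},{"claw":10,"dx":0,"dy":0,"dz":1,"spin":0}]'
```

```text
time: 10.63
position: [0.5491, -0.1782, 0.1247]
tool_rot: [-0.101, -3.14, -0.001]
ft_force: [-0.7, 2.4, -2.5]
grip_width: 0.379
grip_force: 60.0
```

```bash
python3 -m jog '[{"claw":10,"dx":0,"dy":0,"dz":0.5,"spin":0},{"claw":10,"dx":0,"dy":0,"dz":1,"spin":0},{"claw":10,"dx":0,"dy":0,"dz":1,"spin":0}]'
```

```text
time: 10.88
position: [0.5491, -0.1782, 0.1246]
tool_rot: [-0.101, -3.14, -0.002]
ft_force: [-5.0, 3.5, 4.0]
grip_width: 0.382
grip_force: 60.0
```

```bash
python3 -m jog '[{"claw":10,"dx":0,"dy":0,"dz":-1,"spin":0},{"claw":30,"dx":0,"dy":0,"dz":-1,"spin":0},{"claw":40,"dx":0,"dy":0,"dz":-1,"spin":0},{"claw":48,"dx":0,"dy":0,"dz":-1,"spin":0},{"claw":50,"dx":0,"dy":0,"dz":-1,"spin":0},{"claw":50,"dx":0,"dy":0,"dz":-1,"spin":0},{"claw":50,"dx":0,"dy":0,"dz":-1,"spin":0}]'
```

```text
time: 11.47
position: [0.5497, -0.179, 0.125]
tool_rot: [0.101, 3.138, -0.001]
ft_force: [-0.8, 0.2, 0.0]
grip_width: 0.56
grip_force: 0.0
```

```bash
python3 -m jog '[{"claw":50,"dx":0,"dy":0,"dz":-6,"spin":0},{"claw":50,"dx":0,"dy":0,"dz":-15,"spin":0},{"claw":50,"dx":0,"dy":0,"dz":-30,"spin":0},{"claw":50,"dx":0,"dy":0,"dz":-50,"spin":0},{"claw":50,"dx":0,"dy":0,"dz":-75,"spin":0},{"claw":50,"dx":0,"dy":0,"dz":-100,"spin":0},{"claw":30,"dx":0,"dy":0,"dz":-110,"spin":0},{"claw":30,"dx":0,"dy":0,"dz":-110,"spin":0}]'
python3 - <<'E'
from bench import *
import cv2,numpy as np
from h import *
print(get_state()["joint_positions"].round(2))
d=get_image("side");np.savez("side3.npz",**d);t=get_image("top");np.savez("top3.npz",**t)
def cr(f,x,y,w,k):return cv2.convertScaleAbs(cv2.resize(f[y:y+w,x:x+w,::-1],(k,k),interpolation=cv2.INTER_CUBIC),alpha=2)
cv2.imwrite("pics/side3.png",cr(d["frame"],265,210,120,600))
P=pts(t);g=P[200:235,440:480];q=g[(g[...,2]>.14)&(g[...,2]<.17)];print("knob",len(q),q.mean(0))
P=pts(d);g=P[200:300,290:360].reshape(-1,3);q=g[(np.hypot(g[:,0]-.548,g[:,1]+.178)<.032)&(g[:,2]<.17)];print("chuck z hist",np.histogram(q[:,2],np.arange(.08,.17,.005)))
E
```

```text
time: 12.13
position: [0.5509, -0.1793, 0.2382]
tool_rot: [0.101, 3.133, -0.001]
ft_force: [-0.5, 0.9, -0.1]
grip_width: 0.494
grip_force: 0.0
[-0.19  0.17  0.52  1.65 -0.09  1.33  1.85]
knob 0 [nan nan nan]
chuck z hist (array([154,  65,  73,  61, 295,  37,  38,  40,  42,  44,  45,  48,  41,
       182,  88,   0,   0]), array([0.08 , 0.085, 0.09 , 0.095, 0.1  , 0.105, 0.11 , 0.115, 0.12 ,
       0.125, 0.13 , 0.135, 0.14 , 0.145, 0.15 , 0.155, 0.16 , 0.165]))<stdin>:8: RuntimeWarning: Mean of empty slice.
  ret = um.true_divide(
```

View pics/side3.png

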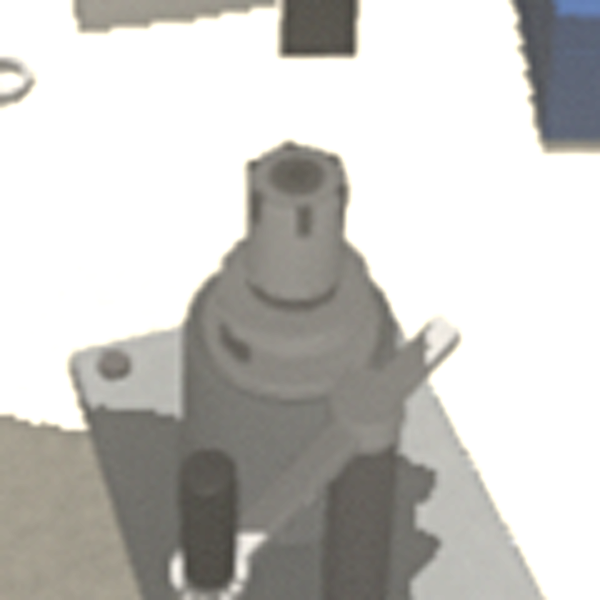

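The chuck stands upright and seated: flange top at about 0.104 m, nut top at about 0.151 m. The latch is open with its knob top at crop (208,472). I'll check the knob by ray while moving over it and turning the jaws along its travel.

```bash
python3 - <<'E'
import numpy as np
from h import *
d=dict(np.load("side3.npz"));t=dict(np.load("top0.npz"))
print(ray(d,265+208/5,210+472/5,.157),ray(t,360+348/3.333,165+190/3.333,.150))
f=t["frame"].max(2)[205:240,440:485];v,u=np.where(f<45);print(len(u),u.min()+440,u.max()+440,v.min()+205,v.max()+205)
E
python3 -m jog '[{"claw":40,"dx":5,"dy":-15,"dz":0,"spin":7},{"claw":40,"dx":12,"dy":-40,"dz":0,"spin":14},{"claw":40,"dx":20,"dy":-65,"dz":0,"spin":21},{"claw":40,"dx":27,"dy":-90,"dz":0,"spin":28},{"claw":40,"dx":33,"dy":-110,"dz":0,"spin":35},{"claw":40,"dx":33,"dy":-119,"dz":0,"spin":42},{"claw":40,"dx":33,"dy":-119,"dz":0,"spin":49},{"claw":40,"dx":33,"dy":-119,"dz":0,"spin":56},{"claw":40,"dx":33,"dy":-119,"dz":0,"spin":63},{"claw":40,"dx":33,"dy":-119,"dz":0,"spin":70},{"claw":40,"dx":33,"dy":-119,"dz":0,"spin":77},{"claw":40,"dx":33,"dy":-119,"dz":0,"spin":84},{"claw":40,"dx":33,"dy":-119,"dz":0,"spin":91},{"claw":40,"dx":33,"dy":-119,"dz":0,"spin":98},{"claw":40,"dx":33,"dy":-119,"dz":0,"spin":102},{"claw":40,"dx":33,"dy":-119,"dz":0,"spin":102},{"claw":40,"dx":33,"dy":-119,"dz":0,"spin":102}]' 15
```

```text
[ 0.50840277 -0.29954923  0.157     ] [ 0.51017386 -0.291413    0.15      ]
102 440 469 212 224
time: 13.65
position: [0.508, -0.2947, 0.233]
tool_rot: [-2.5, -1.899, 0.002]
ft_force: [0.2, -0.5, 0.2]
grip_width: 0.462
grip_force: 0.0
```

```bash
python3 -m jog '[{"claw":40,"dx":-1,"dy":2,"dz":20,"spin":0},{"claw":40,"dx":-1,"dy":2,"dz":45,"spin":0},{"claw":40,"dx":-1,"dy":2,"dz":65,"spin":0},{"claw":40,"dx":-1,"dy":2,"dz":80,"spin":0},{"claw":40,"dx":-1,"dy":2,"dz":90,"spin":0},{"claw":40,"dx":-1,"dy":2,"dz":94,"spin":0},{"claw":40,"dx":-1,"dy":2,"dz":94,"spin":0}]'
```

```text
time: 14.23
position: [0.5097, -0.2964, 0.1395]
tool_rot: [-2.502, -1.898, 0.002]
ft_force: [0.4, 0.5, 0.2]
grip_width: 0.459
grip_force: 0.0
```

```bash
python3 -m jog '[{"claw":30,"dx":0,"dy":0,"dz":0,"spin":0},{"claw":22,"dx":0,"dy":0,"dz":0,"spin":0},{"claw":12,"dx":0,"dy":0,"dz":0,"spin":0},{"claw":5,"dx":0,"dy":0,"dz":0,"spin":0},{"claw":5,"dx":0,"dy":0,"dz":0,"spin":0},{"claw":5,"dx":0,"dy":0,"dz":0,"spin":0},{"claw":5,"dx":0,"dy":0,"dz":0,"spin":0}]' 15
```

```text
time: 14.82
position: [0.5103, -0.2969, 0.1411]
tool_rot: [2.503, 1.897, 0.001]
ft_force: [-1.0, 0.1, 3.4]
grip_width: 0.178
grip_force: 15.0
```

```bash
python3 - <<'E'
import numpy as np
p=np.array([.5628,-.2434]);k=np.array([.5103,-.2969]);X=np.array([.269,.963]);Y=np.array([.963,-.269])
r=np.linalg.norm(k-p);a0=np.degrees(np.arctan2(*(k-p)[::-1]))
for a in list(np.arange(a0+4,-78,4))+[-77.5,-74,-71]:
    q=p+r*np.array([np.cos(np.radians(a)),np.sin(np.radians(a))])-k;print(round(a,1),(q@X*1e3).round(1),(q@Y*1e3).round(1))
E
```

```text
-130.5 -2.4 4.7
-126.5 -4.4 9.5
-122.5 -6.1 14.4
-118.5 -7.4 19.5
-114.5 -8.4 24.6
-110.5 -9.0 29.8
-106.5 -9.3 35.1
-102.5 -9.2 40.3
-98.5 -8.7 45.5
-94.5 -7.9 50.7
-90.5 -6.7 55.7
-86.5 -5.2 60.7
-82.5 -3.3 65.6
-78.5 -1.0 70.4
-77.5 -0.5 71.5
-74 1.8 75.4
-71 4.0 78.7
```

```bash
python3 -m jog '[{"claw":5,"dx":-2.4,"dy":4.7,"dz":0,"spin":0},{"claw":5,"dx":-4.4,"dy":9.5,"dz":0,"spin":0},{"claw":5,"dx":-6.1,"dy":14.4,"dz":0,"spin":0},{"claw":5,"dx":-7.4,"dy":19.5,"dz":0,"spin":0},{"claw":5,"dx":-8.4,"dy":24.6,"dz":0,"spin":0},{"claw":5,"dx":-9,"dy":29.8,"dz":0,"spin":0},{"claw":5,"dx":-9.3,"dy":35.1,"dz":0,"spin":0},{"claw":5,"dx":-9.2,"dy":40.3,"dz":0,"spin":0},{"claw":5,"dx":-8.7,"dy":45.5,"dz":0,"spin":0},{"claw":5,"dx":-7.9,"dy":50.7,"dz":0,"spin":0},{"claw":5,"dx":-6.7,"dy":55.7,"dz":0,"spin":0},{"claw":5,"dx":-5.2,"dy":60.7,"dz":0,"spin":0},{"claw":5,"dx":-3.3,"dy":65.6,"dz":0,"spin":0},{"claw":5,"dx":-2.2,"dy":68,"dz":0,"spin":0},{"claw":5,"dx":-2.2,"dy":68,"dz":0,"spin":0},{"claw":5,"dx":-2.2,"dy":68,"dz":0,"spin":0}]'
```

```text
time: 16.15
position: [0.576, -0.3178, 0.141]
tool_rot: [2.502, 1.896, 0.001]
ft_force: [-1.0, -2.9, 3.6]
grip_width: 0.179
grip_force: 15.0
```

```bash
python3 -m jog '[{"claw":5,"dx":0.6,"dy":1.2,"dz":0,"spin":0},{"claw":5,"dx":1.2,"dy":2.4,"dz":0,"spin":0},{"claw":5,"dx":1.7,"dy":3.5,"dz":0,"spin":0},{"claw":5,"dx":1.7,"dy":3.5,"dz":0,"spin":0}]'
```

```text
time: 16.48
position: [0.5788, -0.317, 0.141]
tool_rot: [2.504, 1.897, -0.001]
ft_force: [-2.8, -2.9, 5.0]
grip_width: 0.177
grip_force: 15.0
```

```bash
python3 -m jog '[{"claw":5,"dx":0.6,"dy":1,"dz":0,"spin":0},{"claw":5,"dx":1.2,"dy":2,"dz":0,"spin":0},{"claw":5,"dx":1.2,"dy":2,"dz":0,"spin":0}]'
```

```text
time: 16.73
position: [0.5789, -0.317, 0.1409]
tool_rot: [-2.503, -1.894, 0.005]
ft_force: [-7.9, -1.8, 7.8]
grip_width: 0.178
grip_force: 15.0
```

```bash
python3 -m jog '[{"claw":5,"dx":0.6,"dy":1,"dz":0,"spin":0},{"claw":5,"dx":1.2,"dy":2,"dz":0,"spin":0},{"claw":5,"dx":1.2,"dy":2,"dz":0,"spin":0}]'
```

```text
time: 16.98
position: [0.5789, -0.3171, 0.1408]
tool_rot: [-2.503, -1.891, 0.009]
ft_force: [-11.8, -1.3, 10.2]
grip_width: 0.179
grip_force: 15.0
```

The latch is hard against its stop at the predicted spot. Relaxing, releasing and lifting away.

```bash
python3 -m jog '[{"claw":5,"dx":-1.5,"dy":-3,"dz":0,"spin":0},{"claw":20,"dx":-1.5,"dy":-3,"dz":0,"spin":0},{"claw":35,"dx":-1.5,"dy":-3,"dz":0,"spin":0},{"claw":40,"dx":-1.5,"dy":-3,"dz":0,"spin":0},{"claw":40,"dx":-1.5,"dy":-3,"dz":0,"spin":0},{"claw":40,"dx":-1.5,"dy":-3,"dz":0,"spin":0},{"claw":40,"dx":-1.5,"dy":-3,"dz":-10,"spin":0},{"claw":40,"dx":-1.5,"dy":-3,"dz":-30,"spin":0},{"claw":40,"dx":-1.5,"dy":-3,"dz":-60,"spin":0},{"claw":40,"dx":-1.5,"dy":-3,"dz":-90,"spin":0},{"claw":40,"dx":-1.5,"dy":-3,"dz":-110,"spin":0},{"claw":40,"dx":-50,"dy":-3,"dz":-110,"spin":0},{"claw":40,"dx":-100,"dy":-3,"dz":-110,"spin":0},{"claw":40,"dx":-100,"dy":-3,"dz":-110,"spin":0},{"claw":40,"dx":-100,"dy":-3,"dz":-110,"spin":0}]'
python3 - <<'E'
from bench import *
import cv2
d=get_image("side");t=get_image("top")
cv2.imwrite("pics/end.png",cv2.convertScaleAbs(__import__("numpy").hstack([cv2.resize(d["frame"][200:350,250:400,::-1],(400,400)),cv2.resize(t["frame"][140:260,360:480,::-1],(400,400))]),alpha=2))
E
```

```text
time: 18.23
position: [0.5496, -0.4168, 0.2518]
tool_rot: [2.509, 1.885, -0.005]
ft_force: [-1.0, -0.3, -0.6]
grip_width: 0.457
grip_force: 0.0
```

View pics/end.png

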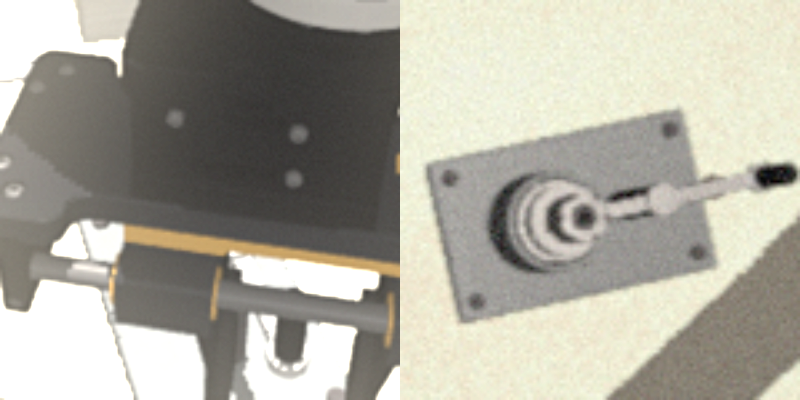

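The top view shows the chuck seated at about (575,215) and the latch shut, its arm parallel to the plate's long edge with the finger over the flange at about (610,208). The gripper is clear.

```bash
python3 -c "from bench import *;print(close_job())"
```

```text
the job is handed in; nothing more can be done
None
```

The job is handed in at about 18 s: the chuck is fully home over the dogs, the latch is shut against its stop and both are released; the arbor, cash box and spanner were not touched, and the measured push on the stand stayed near 10 N.

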